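Work the bean dispenser's gate, then hold its portion slide at the mark

TASK

I have just washed the empty bean dispenser and want to brush out its chute. Free its gate first: pull the round black knob all the way out and push it fully home again. Then pull the blue spring-return grip out until its blue pointer on top lines up with the red marker, and finish holding it there, still gripped; leave the marker where it is set, and do not disturb the mug or the other loose things.

Things in the scene. Friction and masses are not known exactly. Their poses are not given: they have to be found in the camera images.
- dispenser: White bean dispenser, fixed. Origin: on the worktop under the middle of its front face; x runs back, y left, z up. Low housing 220 wide, 75 high, x 0 to 200; tower with hopper on it from x 116, 293 high. A chute sticks out of the tower's right side to y = -180, z over 96. Two knobs on 10 mm stems stick out of the front, at y = +60 (black gate knob) and -60 (blue grip); both pull out along -x.
- gate_slide (a joint): How far the black gate knob is out, m: 0 = fully home (hard stop), 0.035 = fully out (hard stop). It may start up to 0.010 out. Stiff: about 5 N of friction, no spring, stays where it is left.
- gate_grip (a point): Centre of the round black gate knob, 28 diameter, its axis along the dispenser's x, 24 long; at home its centre is 55 in front of the face and 46 above the worktop, with 43 of free space (less the 6 mm bushing) between knob and face.
- portion_slide (a joint): How far the blue grip is out, m: 0 = home (where it starts), 0.060 = hard stop. A spring pulls it home: about 6 N at home, 120 N/m more as it comes out (about 11 N at 0.040); let go, it snaps back.
- portion_grip (a point): Centre of the blue grip, a rounded block 24 (x) by 26 (y) by 30 (z); at home its centre is 55 in front of the face and 46 above the worktop.
- portion_pointer (a point): Tip of the thin blue pointer (3 mm thick) that rides with the blue grip on top of the housing, 79 above the worktop; with the grip at home it is 95 behind the front face.
- mark_tip (a point): Tip of the red marker (3 mm thick, with a 10 x 12 tab) on the scale on top of the housing, just right of the pointer, 79 above the worktop; its axes are those of the dispenser. Set anew each time to 22 to 42 in front of the pointer's home position.
- marker (a joint): Where the red marker is set, m: the value that joint portion_slide has when pointer and marker line up. It can be pushed by mistake with about 4 N; leave it.
- mug: Striped mug, loose, 86 x 116 x 90 high, under the chute to the right of the dispenser; origin under the middle of cup and handle together.
- lemon: Lemon, 78 x 55 x 56, loose, left on the worktop; origin under its centre.
- garlic: Garlic bulb, 60 x 57 x 58, loose, at the front left; origin under its centre.
- tape_roll: Roll of tape, 96 x 95 x 25, lying loose on the right; origin under its centre.
- keys: Bunch of keys, 110 x 121 x 8, loose at the front right; origin under its centre.
- teaspoon: Teaspoon, 130 x 27 x 11, loose at the front edge on the left; origin under its centre.

How it is judged (in metres and radians):
On the way, in this order (a step that is already met when the one before it is completed fails the run):
1. the black gate knob is pulled all the way out (value of joint gate_slide above 0.031 m), for 0.1 s.
2. the black gate knob is pushed fully home (value of joint gate_slide below 0.003 m), for 0.1 s.
3. the blue grip is gripped and pulled out until its pointer is at the red marker (x of portion_pointer in the frame of mark_tip between -0.004 and 0.004 m and contact force between the fingers and portion_slide above 2 N), for 0.2 s.
At the end, for the whole second after the job is handed in: The fingers hold the blue grip (more than 2 N) still (under 10 mm/s), its pointer within 4 mm of the red marker along the slide; the black gate knob is home to within 3 mm (all of step 3 and velocity of joint portion_slide between -0.01 and 0.01 m/s and value of joint gate_slide below 0.003 m); the arm keeps its last pose, push and grip.
It fails at once if the red marker is shifted more than 3 mm (distance of mark_tip from where it was at the start of the episode above 0.003 m).
It fails at once if the mug or another loose thing is moved more than 20 mm (distance of any of mug, lemon, garlic, tape_roll, keys, teaspoon from where it was at the start of the episode above 0.02 m).
It also fails if it takes over 56 s, if anything falls off the work surface, if the arm or the gripper's body presses on something with over 40 N, if the wrist force passes 120 N, or if a joint passes its speed limit or range.

ROBOT

A 7-joint arm with a two-finger parallel gripper is mounted at the origin on a cart in front of the work surface, level with it; the furniture and walls round the work are solid. World frame = base frame: x ahead of the robot, y to its left, z up, the work surface at z = 0. Lengths are in m, angles in degrees, forces in N, time in s.
With the tool pointing down it reaches from about 0.425 to 0.875 m from the base axis. Payload 8.4 kg.
Tool frame: the origin (TCP) lies at the very end of the fingers, on their centre line; the grasp point (between the pads) lies 19 mm behind it; z points along the fingers, y is the line along which they close (so a half turn about z gives the same grasp; the last joint's range is limited). The gripper opens to 87 mm and grips with 3 to 60 N. Pads are 19 mm wide; open, the fingers measure 117 mm over their backs; the gripper's body (75 mm by 190 mm) begins 51 mm behind the grasp point.
Start: joints at [59.347, 19.091, 2.286, 83.961, -0.768, 76.965, -3.352], TCP at [0.274, -0.589, 0.223] pointing down, gripper open.
Joint ranges: [-147.57, 147.57], [-21.85, 119.76], [-74.77, 79.35], [14.55, 137.4], [-85.83, 265.84], [4.83, 119.75], [-152.11, 152.11]. Speed limits (degrees/s): [127.2, 127.2, 159.86, 159.86, 180, 180, 180].

INTERFACE

Orientations are given as a 3x3 rotation matrix whose columns are the frame's x, y, z axes.
In Python, from plant import monitor, eyes, job gives the robot as it stands. The module is installed in compiled form; this text tells all that it offers.
- The arm moves only by the tool servo_tool, never from a script. Its argument "series" is a list of rows, each an object with "gripper": the opening, from 0 (shut) to 1 (fully open); "dp": the shift along the tool's x, y, z in fractions of the full range, 1 being 600 mm, a list of three; "angular": the turn, a rotation vector about the tool's x, y, z in parts of the range, where 1.0 means 45 degrees, a list of three. A call has 1 to 8 rows; each row is the pose to reach, as a shift and turn from the pose commanded when the call began, along the tool's axes at that moment; what a row does not reach only later rows make up. A row lasts 1/8 s, in which the tool goes at most 62.5 mm and 10.7 degrees, less where a joint would pass 70% of its speed; a pose out of reach is approached as far as the arm can. No shift or turn number may pass 1 either way. A call with a gripper value outside its range is refused whole. The fingers move at their own pace and stop on an object; "squeeze" is the grip in N (left out, the last holds). Time passes only in rows, so rows that repeat a pose let the fingers close. It gives the time, the measured TCP pose, the force, the opening and the grip force at its end, in the units of the state.
- monitor.state(): the state, without advancing time (a new reading comes with each control period).
- eyes.snapshot(name): name is "scene" or "top"; returns the picture (420x560x3 uint8, red, green, blue); there is no depth.
- eyes.camera_model(name): a dict with "mtx" (3x3 intrinsics, pixels), "world_from_camera" (4x4, takes a point from camera to world coordinates). Camera axes: x right, y up, looking along -z (the intrinsics and any distortion apply to the point x, -y, -z); pixel columns grow to the right and rows downward; lengths in m; the calibration is good to about 2 mm. A picture is of the moment at which its call begins. camera_model takes no time and is no camera call.
- job.sign_off(): hands the job in; it is judged then, once.
The state is a dict: "t": time; "joint_pos": joint angles; "joint_vel": joint speeds; "effort": joint torques, N m; "position": TCP position; "orientation": TCP orientation; "wrist_force": force on the tool from outside, world axes, zero at the start; "wrist_torque": the same for the moment, N m; "grip_width": finger opening in m; "grasp_force": force on a finger pad.
Only numpy, scipy, OpenCV 4.12 (cv2) and the standard library are available. Lean on these libraries where they do the work, as an engineer would, in place of code of your own. Each camera call takes 0.05 s, during which the arm holds its last target. There are 200 camera calls.

## Working session

There is one attempt and no reset: what is moved stays moved. The work goes in short steps, Python scripts to look and compute and a tool call to move; the robot and the scene stay as the last step left them, time stands still between calls to the robot, and variables do not carry over. Pictures are saved under pics/ and viewed, at most 10 in all, crops included, and the job is handed in when it is done.

Besides the shell and the picture viewer there is one more tool, called after ">>>" in YAML: its name, and indented under it one key for each argument. servo_tool: Moves the arm, as the interface text tells. Its arguments: {"type":"object","properties":{"series":{"type":"array"},"squeeze":{"type":"number"}},"required":["series"]}

```bash
mkdir -p pics; python3 - <<'E'
from plant import monitor, eyes
import cv2, numpy as np
np.set_printoptions(precision=4,suppress=True)
for n in("scene","top"):
    im=eyes.snapshot(n); cv2.imwrite(f"pics/{n}0.png",im[:,:,::-1]); m=eyes.camera_model(n); print(n,m["mtx"],m["world_from_camera"],[k for k in m])
s=monitor.state()
for k,v in s.items(): print(k,np.array(v))
E
```

```text
scene [[389.6375   0.     278.0525]
 [  0.     389.6375 209.9225]
 [  0.       0.       1.    ]] [[-0.8025  0.4299 -0.4138  0.1462]
 [-0.5964 -0.5972  0.5363  0.5373]
 [-0.0166  0.6772  0.7356  0.8465]
 [ 0.      0.      0.      1.    ]] ['mtx', 'world_from_camera']
top [[404.9132   0.     288.8789]
 [  0.     404.9132 197.7367]
 [  0.       0.       1.    ]] [[-0.0152  0.9642 -0.2646  0.2098]
 [-0.9999 -0.0136  0.0078  0.0328]
 [ 0.0039  0.2647  0.9643  1.3766]
 [ 0.      0.      0.      1.    ]] ['mtx', 'world_from_camera']
t 0.1
joint_pos [59.3454 19.1283  2.2841 84.0059 -0.768  76.9643 -3.3504]
joint_vel [-0.0436 -0.0502 -0.0216 -0.1543 -0.1059 -0.0474 -0.0597]
effort [  0.0033 -65.782    1.34   -40.4708  -0.0596   0.041    0.0002]
position [ 0.2742 -0.5889  0.2217]
orientation [[ 0.9065  0.4222 -0.0007]
 [ 0.4222 -0.9065  0.0013]
 [-0.0001 -0.0014 -1.    ]]
wrist_force [ 0.0227  0.2065 -0.6568]
wrist_torque [-0.0209 -0.0047  0.0186]
grasp_force 0.0
grip_width 0.08729145841830875
```

View pics/scene0.png

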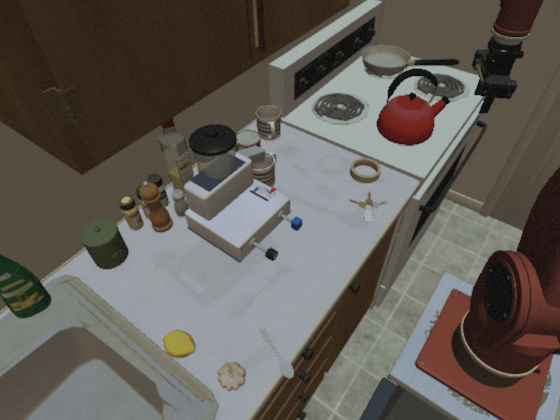

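View pics/top0.png

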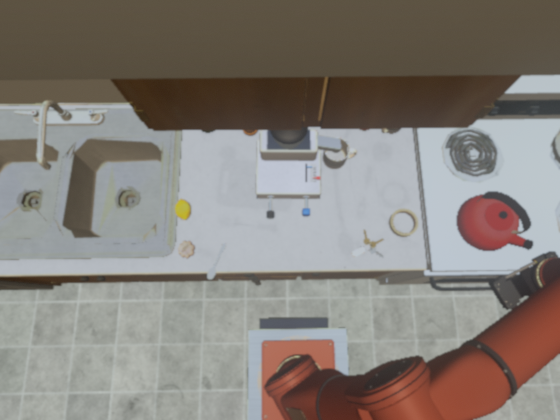

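The scene picture shows the black knob at about (271,253) and the blue grip at (296,223). In the top picture they are at (270,214) and (306,212), with the pointer and marker near (310,172). Next I'll measure them.

```bash
cat > h.py <<'E'
import numpy as np, cv2
from plant import monitor, eyes
np.set_printoptions(precision=4,suppress=True)
def ray(n,uv):
    m=eyes.camera_model(n); T=np.array(m["world_from_camera"]); K=np.array(m["mtx"])
    d=np.linalg.inv(K)@[uv[0],uv[1],1]; return T[:3,3], T[:3,:3]@(d*[1,-1,-1])
def plane(n,uv,z):
    o,d=ray(n,uv); return o+d*(z-o[2])/d[2]
def tri(uvs,uvt):
    o1,d1=ray("scene",uvs); o2,d2=ray("top",uvt)
    k=np.linalg.lstsq(np.c_[d1,-d2],o2-o1,rcond=None)[0]
    a,b=o1+k[0]*d1,o2+k[1]*d2; return (a+b)/2, np.linalg.norm(a-b)
def blobs(im,col,roi,amin=4):
    x0,y0,x1,y1=roi; h=cv2.cvtColor(im,cv2.COLOR_RGB2HSV).astype(int)
    H,S,V=h[...,0],h[...,1],h[...,2]
    m={"blue":(H>95)&(H<130)&(S>110)&(V>50),"red":((H<10)|(H>170))&(S>110)&(V>80),"black":(V<75)}[col]
    k=np.zeros_like(m); k[y0:y1,x0:x1]=m[y0:y1,x0:x1]
    n,_,st,c=cv2.connectedComponentsWithStats(k.astype(np.uint8))
    return [(st[i].tolist(),c[i].round(2).tolist()) for i in range(1,n) if st[i][4]>=amin]
E
python3 - <<'E'
from h import *
I={n:cv2.imread(f"pics/{n}0.png")[:,:,::-1].copy() for n in("scene","top")}
R={"scene":(180,175,310,270),"top":(250,155,330,222)}
for n in I:
    for c in("blue","red","black"): print(n,c,blobs(I[n],c,R[n]))
a=cv2.resize(I["scene"][170:270,180:310],None,fx=5,fy=5,interpolation=cv2.INTER_CUBIC)
cv2.imwrite("pics/cs.png",a[:,:,::-1])
a=cv2.resize(I["top"][150:225,250:330],None,fx=8,fy=8,interpolation=cv2.INTER_CUBIC)[:600]
cv2.imwrite("pics/ct.png",a[:,:,::-1])
E
```

```text
scene blue [([253, 188, 5, 4, 7], [255.14, 189.29]), ([292, 217, 10, 13, 100], [296.23, 222.9])]
scene red [([270, 188, 5, 5, 13], [272.0, 189.54])]
scene black [([180, 175, 48, 16, 330], [205.49, 180.72]), ([253, 175, 13, 1, 13], [259.0, 175.0]), ([253, 175, 21, 10, 76], [266.88, 179.16]), ([251, 191, 6, 4, 6], [253.5, 192.5]), ([181, 196, 3, 4, 6], [182.33, 197.83]), ([262, 197, 4, 3, 4], [263.5, 198.0]), ([185, 204, 3, 6, 10], [186.3, 206.3]), ([180, 211, 5, 5, 16], [181.75, 213.19]), ([292, 223, 10, 7, 37], [296.35, 226.19]), ([189, 228, 52, 34, 65], [213.8, 244.22]), ([266, 248, 12, 12, 95], [271.0, 253.48])]
top blue [([303, 209, 6, 6, 34], [305.65, 211.5])]
top red []
top black []
```

View pics/cs.png

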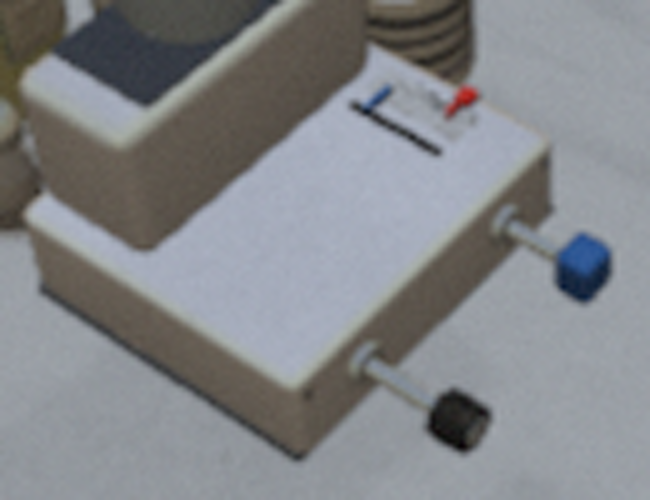

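View pics/ct.png

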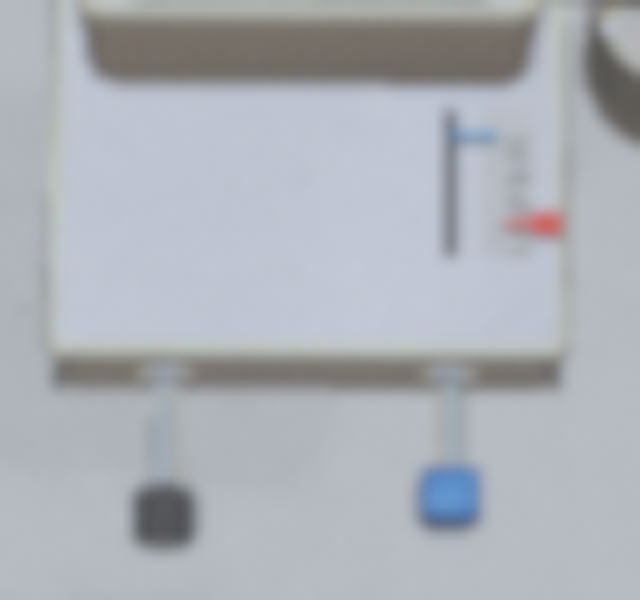

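Crops: in the top view the black knob is at (270.1,214.1), the blue grip at (305.7,211.6), the pointer at (309,166.6) and the marker tip at (312.7,177.7). The black knob already sits a few mm further out. In the scene view, the pointer is at (255,189.2) and the marker tip at (269.2,192.4).

```bash
python3 - <<'E'
from h import *
I={n:cv2.imread(f"pics/{n}0.png")[:,:,::-1].copy() for n in("scene","top")}
t=I["top"].astype(float)
def cen(w,roi):
    x0,y0,x1,y1=roi; W=np.clip(w[y0:y1,x0:x1],0,None); W[W<.25*W.max()]=0
    Y,X=np.mgrid[y0:y1,x0:x1]; return (X*W).sum()/W.sum(),(Y*W).sum()/W.sum()
redt=t[...,0]-t[...,1:].mean(2); blt=t[...,2]-t[...,0]; blt-=np.median(blt[165:190,290:330])
print("rows red",redt[174:182,308:324].round().astype(int)); print("blue",blt[163:171,304:316].round().astype(int))
cr=cen(redt,(308,172,324,184)); cb=cen(blt,(306,163,314,171))
print(cr,cb, plane("top",cr,.081),plane("top",cb,.079), "diff",plane("top",cb,.079)-plane("top",cr,.079))
print("scene ptr/mark",plane("scene",(255.1,189.3),.079),plane("scene",(269.2,192.4),.079))
print("blue",tri((296.2,223),(305.7,211.6)),plane("top",(305.7,211.6),.053))
print("black",tri((271.2,253.5),(270.1,214.1)),plane("top",(270.1,214.1),.053))
c=lambda u,v:((u+.5)/8-.5+250,(v+.5)/8-.5+150)
for n,p in(("topFL",(50,354)),("topFR",(568,354)),("hopper",(90,82))): print(n,plane("top",c(*p),.075))
for n,p in(("sFL",(302,387)),("sFR",(549,148))): print(n,plane("scene",((p[0]+.5)/5-.5+180,(p[1]+.5)/5-.5+170),.075))
# loose things
for n,p in dict(lemon=(183,209),garlic=(187,249),tape=(403,222),keys=(368,245),spoon=(217,260),mug=(340,152)).items(): print(n,plane("top",p,.02))
E
```

```text
rows red [[-12 -12 -10 -10  -9  -8  -8  -9 -10 -12 -10  -6  -4  -6  -8  -8]
 [-13 -12 -11  -9  -8  -8  -7  -6  -4  -2   0   2   0  -4  -8  -8]
 [-12 -12 -10  -9  -6   0   4  10  22  36  40  36  17  -2  -8  -8]
 [-12 -12 -10  -7   2  20  33  42  62  82  89  73  32   0  -8  -8]
 [-12 -12 -10  -7   0  16  28  38  61  85  91  74  30   0  -7  -9]
 [-12 -12 -10  -9  -6  -4   0   5  16  28  34  30  14  -3  -7  -8]
 [-12 -12 -10 -10  -9  -8  -8  -8  -8  -6  -4  -1  -2  -6  -7  -8]
 [-12 -11 -11 -10 -10 -10  -9 -10 -10 -12 -10  -8  -4  -6  -8  -9]]
blue [[ 1  0 -1  1  1  1 -1 -2 -1 -1 -2 -2]
 [ 1 -1 -3  0  0  0 -2 -4 -4 -4 -4 -3]
 [ 1 -1  3  7  6  6  5  2 -2 -4 -4 -4]
 [ 1  2 18 26 27 26 26 20  6 -3 -5 -4]
 [ 1  1 13 22 23 23 21 16  4 -4 -7 -6]
 [ 1  0  0  5  5  4  1  0 -4 -6 -7 -6]
 [ 1 -2 -5 -1  1  1 -2 -5 -5 -6 -7 -5]
 [ 1 -2 -5  0  1 -1 -3 -5 -5 -5 -5 -5]]
(np.float64(317.39289191820836), np.float64(177.4649464459591)) (np.float64(308.5), np.float64(166.41417910447763)) [ 0.6346 -0.0747  0.081 ] [ 0.6752 -0.046   0.079 ] diff [0.0399 0.0289 0.    ]
scene ptr/mark [ 0.6775 -0.0479  0.079 ] [ 0.6377 -0.0612  0.079 ]
blue (array([ 0.5252, -0.0336,  0.0501]), np.float64(0.0013680534988709666)) [ 0.5239 -0.0336  0.053 ]
black (array([0.5184, 0.0863, 0.05  ]), np.float64(0.0015379463159042512)) [0.517  0.0859 0.053 ]
topFL [0.5821 0.1326 0.075 ]
topFR [ 0.579  -0.0838  0.075 ]
hopper [0.7027 0.1162 0.075 ]
sFL [0.5822 0.1303 0.075 ]
sFR [ 0.5787 -0.0757  0.075 ]
lemon [0.5469 0.3871 0.02  ]
garlic [0.4085 0.3663 0.02  ]
tape [ 0.4904 -0.3673  0.02  ]
keys [ 0.4131 -0.2422  0.02  ]
spoon [0.3703 0.2645 0.02  ]
mug [ 0.7495 -0.1641  0.02  ]
```

The rows are not in the units I measure in: shifts go in shares of 600 mm and turns go in shares of 45 degrees. I convert before sending: -364 mm / 600 = -0.6067, -320 mm / 600 = -0.5333, 0.45 rad / 0.7854 = 0.573.

>>> servo_tool:
  series:
    - {"gripper": 0.7, "dp": [0.0967, -0.0983, 0], "angular": [0, 0, 0.191]}
    - {"gripper": 0.7, "dp": [0.1667, -0.1667, 0], "angular": [0, 0, 0.382]}
    - {"gripper": 0.7, "dp": [0.24, -0.24, 0], "angular": [0, 0, 0.573]}
    - {"gripper": 0.7, "dp": [0.3133, -0.3133, 0], "angular": [0, 0, 0.573]}
    - {"gripper": 0.7, "dp": [0.3867, -0.3867, 0], "angular": [0, 0, 0.573]}
    - {"gripper": 0.7, "dp": [0.46, -0.46, 0], "angular": [0, 0, 0.573]}
    - {"gripper": 0.7, "dp": [0.5333, -0.5333, 0], "angular": [0, 0, 0.573]}
    - {"gripper": 0.7, "dp": [0.6067, -0.6067, 0], "angular": [0, 0, 0.573]}

```text
t: 1.1
position: [0.4458, -0.1175, 0.2225]
orientation: [[1.0, -0.014, 0.0], [-0.014, -1.0, -0.0], [0.0, 0.0, -1.0]]
wrist_force: [1.2, -0.7, 0.5]
grip_width: 0.0607
grasp_force: 0.0
```

To row units: -192 mm / 600 = -0.32, -145 mm / 600 = -0.2417.

>>> servo_tool:
  series:
    - {"gripper": 0.7, "dp": [0.0283, -0.08, 0], "angular": [0, 0, 0]}
    - {"gripper": 0.7, "dp": [0.0567, -0.1617, 0], "angular": [0, 0, 0]}
    - {"gripper": 0.7, "dp": [0.0833, -0.2417, 0], "angular": [0, 0, 0]}
    - {"gripper": 0.7, "dp": [0.1083, -0.32, 0], "angular": [0, 0, 0]}
    - {"gripper": 0.7, "dp": [0.1083, -0.32, 0.0833], "angular": [0, 0, 0]}
    - {"gripper": 0.7, "dp": [0.1083, -0.32, 0.1333], "angular": [0, 0, 0]}
    - {"gripper": 0.7, "dp": [0.1083, -0.32, 0.1333], "angular": [0, 0, 0]}
    - {"gripper": 0.7, "dp": [0.1083, -0.32, 0.1333], "angular": [0, 0, 0]}

```text
t: 2.1
position: [0.514, 0.0716, 0.1438]
orientation: [[1.0, -0.014, 0.001], [-0.014, -1.0, 0.0], [0.001, -0.0, -1.0]]
wrist_force: [1.1, 0.4, -0.3]
grip_width: 0.0609
grasp_force: 0.0
```

```bash
python3 - <<'E'
from h import *
print(monitor.state()["position"])
I=eyes.snapshot("scene"); a=I[130:280,170:330]
cv2.imwrite("pics/a1.png",cv2.resize(a,None,fx=4,fy=4,interpolation=cv2.INTER_CUBIC)[:,:,::-1])
E
```

```text
[0.514  0.0716 0.1438]
```

View pics/a1.png

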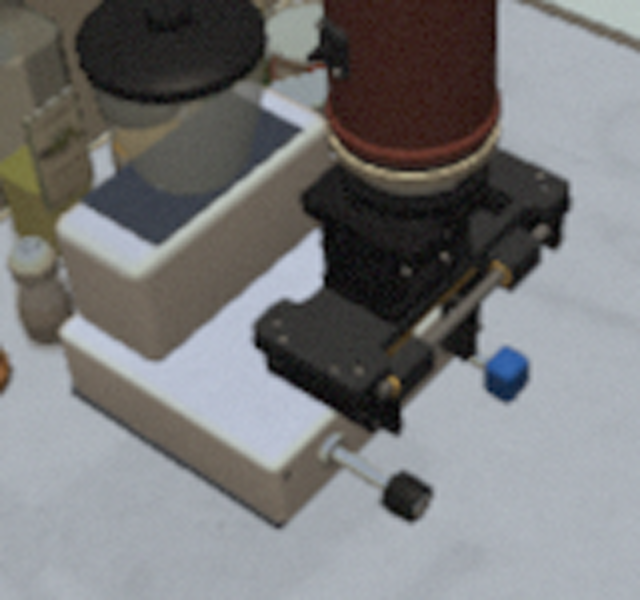

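The gripper hangs above the knobs. The black knob is visible at crop (408,496), free of the fingers. I'll align with it and descend.

To row units: 117 mm / 600 = 0.195, -14.5 mm / 600 = -0.0242.

>>> servo_tool:
  series:
    - {"gripper": 0.7, "dp": [0.0067, -0.0242, 0], "angular": [0, 0, 0]}
    - {"gripper": 0.7, "dp": [0.0067, -0.0242, 0.0667], "angular": [0, 0, 0]}
    - {"gripper": 0.7, "dp": [0.0067, -0.0242, 0.1167], "angular": [0, 0, 0]}
    - {"gripper": 0.7, "dp": [0.0067, -0.0242, 0.1583], "angular": [0, 0, 0]}
    - {"gripper": 0.7, "dp": [0.0067, -0.0242, 0.195], "angular": [0, 0, 0]}
    - {"gripper": 0.7, "dp": [0.0067, -0.0242, 0.195], "angular": [0, 0, 0]}
    - {"gripper": 0.7, "dp": [0.0067, -0.0242, 0.195], "angular": [0, 0, 0]}

```text
t: 3.02
position: [0.5185, 0.0868, 0.0268]
orientation: [[1.0, -0.014, 0.002], [-0.014, -1.0, 0.001], [0.002, -0.001, -1.0]]
wrist_force: [-0.1, -0.3, -0.1]
grip_width: 0.0607
grasp_force: 0.0
```

>>> servo_tool:
  series:
    - {"gripper": 0.2, "dp": [0, 0, 0], "angular": [0, 0, 0]}
    - {"gripper": 0.2, "dp": [0, 0, 0], "angular": [0, 0, 0]}
    - {"gripper": 0.2, "dp": [0, 0, 0], "angular": [0, 0, 0]}
    - {"gripper": 0.2, "dp": [0, 0, 0], "angular": [0, 0, 0]}
    - {"gripper": 0.2, "dp": [0, 0, 0], "angular": [0, 0, 0]}
  squeeze: 30

```text
t: 3.65
position: [0.5176, 0.0854, 0.0256]
orientation: [[1.0, -0.015, -0.0], [-0.015, -1.0, -0.001], [-0.0, 0.001, -1.0]]
wrist_force: [-0.9, -2.7, 2.7]
grip_width: 0.027
grasp_force: 29.8
```

To row units: -31 mm / 600 = -0.0517, -30 mm / 600 = -0.05.

>>> servo_tool:
  series:
    - {"gripper": 0.2, "dp": [-0.01, 0, 0], "angular": [0, 0, 0]}
    - {"gripper": 0.2, "dp": [-0.02, 0, 0], "angular": [0, 0, 0]}
    - {"gripper": 0.2, "dp": [-0.03, 0, 0], "angular": [0, 0, 0]}
    - {"gripper": 0.2, "dp": [-0.04, 0, 0], "angular": [0, 0, 0]}
    - {"gripper": 0.2, "dp": [-0.0467, 0, 0], "angular": [0, 0, 0]}
    - {"gripper": 0.2, "dp": [-0.05, 0, 0], "angular": [0, 0, 0]}
    - {"gripper": 0.2, "dp": [-0.0517, 0, 0], "angular": [0, 0, 0]}
    - {"gripper": 0.2, "dp": [-0.0517, 0, 0], "angular": [0, 0, 0]}

```text
t: 4.65
position: [0.4912, 0.0859, 0.0261]
orientation: [[1.0, -0.015, 0.009], [-0.015, -1.0, 0.002], [0.009, -0.002, -1.0]]
wrist_force: [21.6, -3.0, -20.3]
grip_width: 0.0269
grasp_force: 29.6
```

It travelled 26.4 mm and the force rose to 22 N, so the knob is at its outer stop. Now I'll push it home.

>>> servo_tool:
  series:
    - {"gripper": 0.2, "dp": [0.01, 0, 0], "angular": [0, 0, 0]}
    - {"gripper": 0.2, "dp": [0.0217, 0, 0], "angular": [0, 0, 0]}
    - {"gripper": 0.2, "dp": [0.0333, 0, 0], "angular": [0, 0, 0]}
    - {"gripper": 0.2, "dp": [0.045, 0, 0], "angular": [0, 0, 0]}
    - {"gripper": 0.2, "dp": [0.0567, 0, 0], "angular": [0, 0, 0]}
    - {"gripper": 0.2, "dp": [0.0667, 0, 0], "angular": [0, 0, 0]}
    - {"gripper": 0.2, "dp": [0.0717, 0, 0], "angular": [0, 0, 0]}
    - {"gripper": 0.2, "dp": [0.0717, 0, 0], "angular": [0, 0, 0]}

```text
t: 5.65
position: [0.5264, 0.0852, 0.0254]
orientation: [[1.0, -0.014, -0.007], [-0.014, -1.0, -0.002], [-0.006, 0.002, -1.0]]
wrist_force: [-15.1, -4.3, 16.3]
grip_width: 0.0269
grasp_force: 30.4
```

The knob travelled 35.2 mm to the inner stop with 15 N on it, so it is home. I'll release it, rise, and shift 120 mm to the blue grip.

To row units: 120 mm / 600 = 0.2, 80 mm / 600 = 0.1333.

>>> servo_tool:
  series:
    - {"gripper": 0.7, "dp": [-0.005, 0, 0], "angular": [0, 0, 0]}
    - {"gripper": 0.7, "dp": [-0.0067, 0, 0], "angular": [0, 0, 0]}
    - {"gripper": 0.7, "dp": [-0.0067, 0, 0], "angular": [0, 0, 0]}
    - {"gripper": 0.7, "dp": [-0.0067, 0, -0.05], "angular": [0, 0, 0]}
    - {"gripper": 0.7, "dp": [-0.0067, 0, -0.1167], "angular": [0, 0, 0]}
    - {"gripper": 0.7, "dp": [-0.0067, 0.0667, -0.125], "angular": [0, 0, 0]}
    - {"gripper": 0.7, "dp": [-0.0067, 0.1333, -0.125], "angular": [0, 0, 0]}
    - {"gripper": 0.7, "dp": [-0.0067, 0.2, -0.125], "angular": [0, 0, 0]}

```text
t: 6.65
position: [0.524, -0.0352, 0.1008]
orientation: [[1.0, -0.014, 0.001], [-0.014, -1.0, 0.0], [0.001, -0.0, -1.0]]
wrist_force: [0.1, 0.2, 0.2]
grip_width: 0.0609
grasp_force: 0.0
```

>>> servo_tool:
  series:
    - {"gripper": 0.7, "dp": [0, 0, 0], "angular": [0, 0, 0]}
    - {"gripper": 0.7, "dp": [0, 0, 0], "angular": [0, 0, 0]}

```text
t: 6.9
position: [0.524, -0.0334, 0.1006]
orientation: [[1.0, -0.014, 0.0], [-0.014, -1.0, 0.001], [0.0, -0.001, -1.0]]
wrist_force: [-0.4, 0.8, 1.1]
grip_width: 0.0608
grasp_force: 0.0
```

```bash
python3 - <<'E'
from h import *
s=monitor.state(); print(s["position"],s["orientation"])
I=eyes.snapshot("scene"); a=I[130:280,170:330]
print(blobs(I,"black",(262,240,300,262)))
cv2.imwrite("pics/a2.png",cv2.resize(a,None,fx=4,fy=4,interpolation=cv2.INTER_CUBIC)[:,:,::-1])
E
```

```text
[ 0.524  -0.0334  0.1006] [[ 0.9999 -0.0141  0.0002]
 [-0.0141 -0.9999  0.0006]
 [ 0.0001 -0.0006 -1.    ]]
[([263, 247, 12, 11, 90], [267.92, 251.71])]
```

View pics/a2.png

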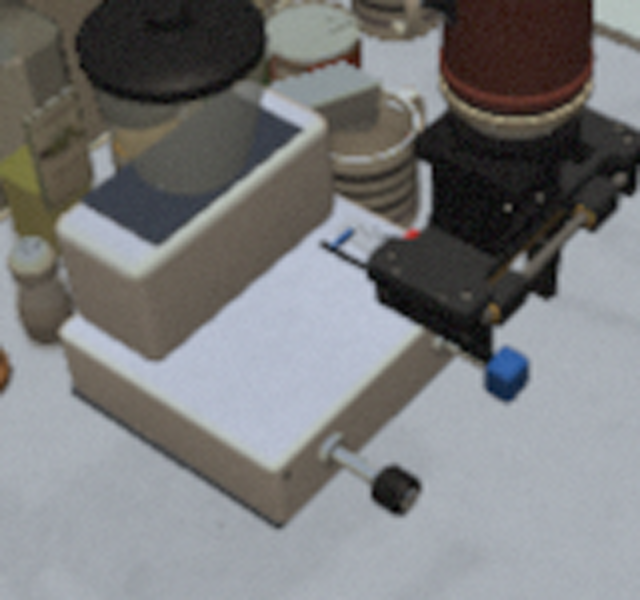

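The black knob is in at scene (268,251.7), 3.6 px from where it started. The fingers are above the blue grip, so I'll descend and grip.

To row units: 74 mm / 600 = 0.1233, 60 mm / 600 = 0.1.

>>> servo_tool:
  series:
    - {"gripper": 0.7, "dp": [0.0017, 0, 0.0333], "angular": [0, 0, 0]}
    - {"gripper": 0.7, "dp": [0.0017, 0, 0.0667], "angular": [0, 0, 0]}
    - {"gripper": 0.7, "dp": [0.0017, 0, 0.1], "angular": [0, 0, 0]}
    - {"gripper": 0.7, "dp": [0.0017, 0, 0.1233], "angular": [0, 0, 0]}
    - {"gripper": 0.7, "dp": [0.0017, 0, 0.1233], "angular": [0, 0, 0]}
    - {"gripper": 0.2, "dp": [0.0017, 0, 0.1233], "angular": [0, 0, 0]}
    - {"gripper": 0.2, "dp": [0.0017, 0, 0.1233], "angular": [0, 0, 0]}
    - {"gripper": 0.2, "dp": [0.0017, 0, 0.1233], "angular": [0, 0, 0]}
  squeeze: 40

```text
t: 7.95
position: [0.5252, -0.0342, 0.0271]
orientation: [[1.0, -0.014, 0.001], [-0.014, -1.0, -0.0], [0.001, 0.0, -1.0]]
wrist_force: [0.3, 0.1, 0.3]
grip_width: 0.0387
grasp_force: 0.0
```

>>> servo_tool:
  series:
    - {"gripper": 0.2, "dp": [0, 0, 0], "angular": [0, 0, 0]}
    - {"gripper": 0.2, "dp": [0, 0, 0], "angular": [0, 0, 0]}
    - {"gripper": 0.2, "dp": [0, 0, 0], "angular": [0, 0, 0]}

```text
t: 8.32
position: [0.525, -0.0349, 0.0268]
orientation: [[1.0, -0.015, 0.0], [-0.015, -1.0, -0.001], [0.0, 0.001, -1.0]]
wrist_force: [-1.1, -4.1, 2.9]
grip_width: 0.0259
grasp_force: 40.0
```

To row units: -40 mm / 600 = -0.0667, -35 mm / 600 = -0.0583.

>>> servo_tool:
  series:
    - {"gripper": 0.2, "dp": [-0.01, 0, 0], "angular": [0, 0, 0]}
    - {"gripper": 0.2, "dp": [-0.02, 0, 0], "angular": [0, 0, 0]}
    - {"gripper": 0.2, "dp": [-0.03, 0, 0], "angular": [0, 0, 0]}
    - {"gripper": 0.2, "dp": [-0.04, 0, 0], "angular": [0, 0, 0]}
    - {"gripper": 0.2, "dp": [-0.05, 0, 0], "angular": [0, 0, 0]}
    - {"gripper": 0.2, "dp": [-0.0583, 0, 0], "angular": [0, 0, 0]}
    - {"gripper": 0.2, "dp": [-0.0667, 0, 0], "angular": [0, 0, 0]}
    - {"gripper": 0.2, "dp": [-0.0667, 0, 0], "angular": [0, 0, 0]}

```text
t: 9.32
position: [0.4868, -0.0341, 0.0269]
orientation: [[1.0, -0.015, 0.004], [-0.015, -1.0, -0.0], [0.004, 0.0, -1.0]]
wrist_force: [10.5, -4.8, -8.0]
grip_width: 0.0256
grasp_force: 40.0
```

```bash
python3 - <<'E'
from h import *
s=monitor.state(); print(s["position"],s["wrist_force"],s["grasp_force"])
for n,r in(("scene",(235,170,305,230)),("top",(296,155,326,185))):
    I=eyes.snapshot(n); x0,y0,x1,y1=r
    print(blobs(I,"blue",r,3),blobs(I,"red",r,3))
    cv2.imwrite(f"pics/b{n}.png",cv2.resize(I[y0:y1,x0:x1],None,fx=10 if n=="scene" else 18,fy=10 if n=="scene" else 18,interpolation=cv2.INTER_CUBIC)[:,:,::-1])
    I0=cv2.imread(f"pics/{n}0.png")[:,:,::-1]
E
```

```text
[ 0.4868 -0.0341  0.0269] [10.5413 -4.7968 -8.0175] 39.98176999390125
[([263, 193, 6, 5, 8], [265.25, 195.38])] [([294, 174, 1, 3, 3], [294.0, 175.0]), ([295, 179, 10, 8, 20], [299.5, 183.2]), ([270, 188, 5, 5, 13], [272.0, 189.54])]
[] [([302, 180, 21, 5, 76], [313.37, 182.53])]
```

View pics/bscene.png

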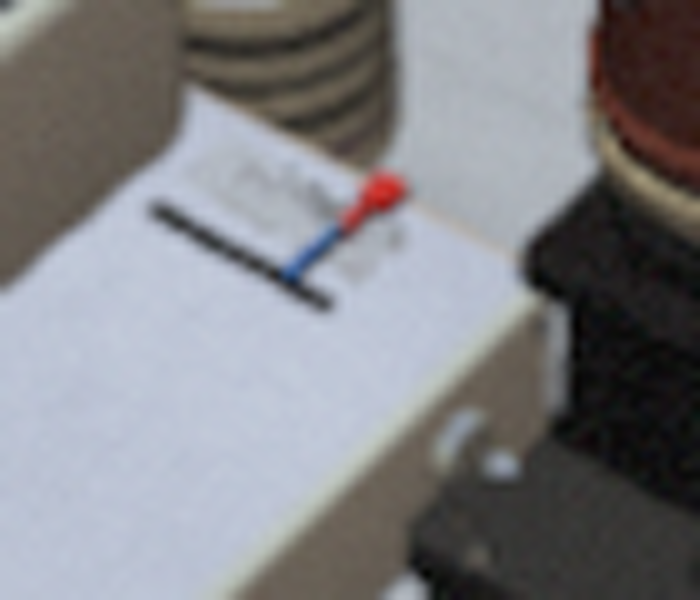

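View pics/btop.png

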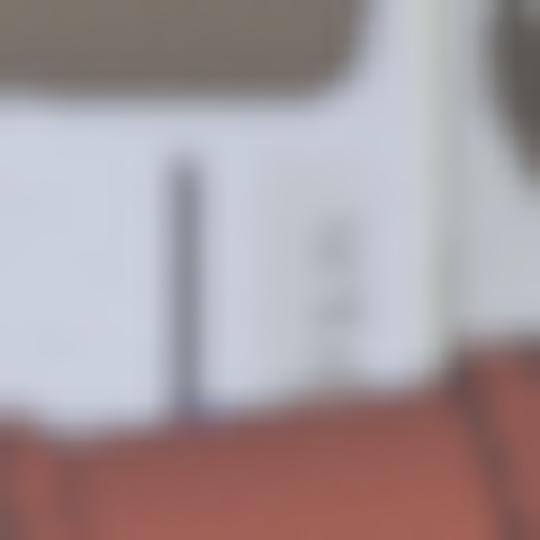

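The scene view shows the pointer (265.5,195) in line with the red marker, whose centroid (272.0,189.5) has not changed. The arm hides both in the top view. I'll put a number on the remaining offset.

```bash
python3 - <<'E'
from h import *
a=np.array([1,-.0145,0])
P=lambda u,v,z:plane("scene",(235+(u+.5)/10-.5,170+(v+.5)/10-.5),z)
for p,q in(((290,275),(345,222)),((313,252),(362,205)),((335,232),(385,188))): print((P(*p,.079)-P(*q,.079))@a*1e3)
s=monitor.state(); print(s["t"])
E
```

```text
-0.6808406824860694
-0.5605737762623617
0.4107047284939009
9.425
```

>>> servo_tool:
  series:
    - {"gripper": 0.2, "dp": [0, 0, 0], "angular": [0, 0, 0]}
    - {"gripper": 0.2, "dp": [0, 0, 0], "angular": [0, 0, 0]}
    - {"gripper": 0.2, "dp": [0, 0, 0], "angular": [0, 0, 0]}
    - {"gripper": 0.2, "dp": [0, 0, 0], "angular": [0, 0, 0]}
    - {"gripper": 0.2, "dp": [0, 0, 0], "angular": [0, 0, 0]}
    - {"gripper": 0.2, "dp": [0, 0, 0], "angular": [0, 0, 0]}

```text
t: 10.18
position: [0.487, -0.0341, 0.0269]
orientation: [[1.0, -0.015, 0.004], [-0.015, -1.0, -0.0], [0.004, 0.0, -1.0]]
wrist_force: [10.1, -5.1, -9.1]
grip_width: 0.0255
grasp_force: 40.0
```

```bash
python3 - <<'E'
from h import *
from plant import job
s=monitor.state(); print(s["position"],s["wrist_force"],s["grasp_force"])
I=eyes.snapshot("scene"); print(blobs(I,"blue",(235,170,305,230),3),blobs(I,"black",(262,240,290,262)))
if abs(s["position"][0]-.4868)<.002: print(job.sign_off())
E
```

```text
[ 0.487  -0.0341  0.0269] [10.0531 -5.1256 -9.062 ] 39.98174965381622
[([263, 194, 5, 4, 8], [265.0, 195.5])] [([263, 247, 12, 11, 87], [267.85, 251.78])]
the job is handed in; nothing more can be done
None
```

I pulled the gate knob fully out and pushed it home, the blue grip is held (40 N) with its pointer about 1 mm from the red marker by the camera, the marker has not moved, and the job is handed in; I did not re-measure the mug and loose things, but the arm stayed clear of them.

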